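# Pointing check before the forming table goes down

## Robot

A 6-joint arm with a two-finger parallel gripper is mounted at the origin on the work surface. World frame = base frame: x ahead of the robot, y to its left, z up, the work surface at z = 0. Lengths are in m, angles in rad, forces in N, time in s.
With the tool pointing down it reaches from about 0.3 to 0.775 m from the base axis. Payload 14.6 kg.
Tool frame: the origin (TCP) lies at the very end of the fingers, on their centre line; the grasp point (between the pads) lies 19 mm behind it; z points along the fingers, y is the line along which they close (so a half turn about z gives the same grasp; the last joint's range is limited). The gripper opens to 94 mm and grips with 3 to 60 N. Pads are 16 mm wide; open, the fingers measure 119 mm over their backs; the gripper's body (75 mm by 177 mm) begins 78 mm behind the grasp point.
Start: joints at [-1.332, 0.3, 1.521, -0, 1.321, -0.067], TCP at [0.166, -0.524, 0.205] pointing down, gripper open.
Joint ranges: [-3.03, 3.03], [-0.79, 2.21], [0.23, 2.52], [-1.04, 4.18], [0, 3.07], [-2.55, 2.55]. Speed limits (rad/s): [2.22, 2.22, 2.57, 3.14, 3.14, 3.14].

## Interface

Orientations are given as [roll, pitch, yaw] about the fixed x, y, z axes, in that order (R = Rz(yaw) Ry(pitch) Rx(roll)).
In Python, from station import ctrl gives the robot as it stands.
- The arm moves only by the shell command python3 -m pendant 'ROWS' [OPENING] [FORCE]. ROWS is JSON, a list of rows, each a list of 2 entries, a list of its own where there are three numbers: the shift along the world's x, y, z in cm, then the turn about the world's z in rad. A call has 1 to 20 rows; each row shifts and turns the commanded pose from where the row before left it; what a row does not reach is not made up. A row lasts 1/12 s, in which the tool goes at most 41.7 mm and 7.16 degrees, less where a joint would pass 70% of its speed; a pose out of reach is approached as far as the arm can. A call is refused whole if a number of a shift passes 4.17 or a number of a turn 0.125, either way. A call with a gripper value outside its range is refused whole. OPENING is the opening, from 0 (shut) to 1 (fully open), set as the call begins (- or left out, the last holds). The fingers move at their own pace and stop on an object; FORCE is the grip in N (left out, the last holds). Time passes only in rows, so rows that do not move let the fingers close. It gives the time, the measured TCP pose, the force, the opening and the grip force at its end, in the units of the state.
- ctrl.get_obs(): the state, without advancing time (a new reading comes with each control period).
- ctrl.camera(name): name is "scene" or "side" or "wrist"; returns a dict with "color" (400x640x3 uint8, red, green, blue), "intrinsics" (3x3 intrinsics, pixels), "camera_from_world" (4x4, takes a point from world to camera coordinates). Camera axes: x right, y down, z forward; pixel columns grow to the right and rows downward; lengths in m; the calibration is good to about 2 mm. The wrist camera is an equidistant fisheye: a pixel r from the principal point sees the ray r / f radians off the axis. A picture is of the moment at which its call begins. There is no depth.
- ctrl.hand_in(): hands the job in; it is judged then, once.
The state is a dict: "time_s": time; "qpos": joint angles; "joint_vel": joint speeds; "tau": joint torques, N m; "ee_pos": TCP position; "eef_rot": TCP orientation; "force": force on the tool from outside, world axes, zero at the start; "moment": the same for the moment, N m; "grip_width": finger opening in m; "grip_force": force on a finger pad.
Only numpy, scipy, OpenCV 4.12 (cv2) and the standard library are available. Lean on these libraries where they do the work, as an engineer would, in place of code of your own. Each camera call takes 0.05 s, during which the arm holds its last target. There are 200 camera calls.

## Task

Carry out the pointing check at the vacuum former before its table is sent down: first point at the wide body of the long-necked guitar-shaped mould, with the fingertips held still two to four centimetres above its middle for two seconds without touching it, then point in the same way at the dial of the larger gauge on the control desk. With both checked, press the flat-topped push button on the desk (not the mushroom-headed stop beside it) fully down, let it spring back up and draw clear. Leave every mould and all the other loose things exactly where they are.

Things in the scene. Friction and masses are not known exactly. Their poses are not given: they have to be found in the camera images.
- mould_long_body (a point): middle of the top of the wide body of the long-necked mould: a loose guitar-shaped MDF mould, 30 mm thick, lying flat on the forming table among the other moulds. Body 88 x 84 mm with a raised rim 7 mm high round a shallow pocket (this point is in the plane of the rim, 30 mm above the mould's underside); from it a neck 74 mm long and 30 mm wide and a head 36 mm long with rounded ears, both 24 mm thick, run along this point's x. Its z is up. It weighs about 280 g.
- vacuum_gauge_face (a point): centre of the white dial of the vacuum gauge, the larger of the two round dial gauges on the control desk: 64 mm across, standing 15 mm proud of the panel. It is fixed; its face lies on the sloping panel. Its z is the normal of the dial, leaning 0.21 rad from vertical towards the desk's low front edge; its x points up the slope, away from the robot. Its centre lies about 80 mm above the bench.
- small_gauge_face (a point): centre of the dial of the small gauge, 40 mm across, 64 mm to the right (-y) of the vacuum gauge on the same panel; not wanted.
- table_button_top (a point): centre of the flat top of the table button: a black push button 26 mm across in a steel bezel 42 mm across, nearer the robot on the control desk than the gauges, 64 mm to the left (+y) of the stop button. Its top stands 22 mm above the panel and 10 mm above its bezel, about 70 mm above the bench. Its z is its axis (0.21 rad from vertical, like the panel); it is pressed along -z. The stop button's head begins 44 mm from its centre.
- table_button (a joint): travel of the table button: 0 up, 0.006 m fully down; a spring brings it back up; it takes about 1.5 N to start and 5 N fully down.
- stop_button_top (a point): centre of the stop button's domed mushroom head, 40 mm across, standing 34 mm above the panel beside the table button; it is not to be pressed.
- stop_button (a joint): travel of the stop button: 0 up, 0.005 m fully down.
- mould_short: a like guitar-shaped mould with the same 88 x 84 mm body but a neck only 26 mm long; 30 mm thick; origin under the middle of its wide body, neck along x; loose, left alone.
- mould_square: square dish mould, 66 x 66 x 25 mm; origin under its middle; loose, left alone.
- mould_fish: fish-shaped mould about 200 x 95 mm and 22 mm thick; origin under the front of the fish's belly, tail along x; loose, left alone.
- brush: flat paint brush, 200 mm long and 46 mm wide, 16 mm high, lying on the forming table near its left edge; origin under the inner end of the handle, bristles along x; loose, left alone.
- powder_bottle: release-powder bottle, 58 mm across and 170 mm tall, upright on the bench beyond the control desk; origin under it; loose, left alone.
- jar: jar, 68 mm across and 85 mm tall, upright on the forming table near its far edge, beyond the moulds; origin under it; loose, left alone.
- tape: roll of masking tape lying flat on the bench in front of the control desk, 96 mm across and 24 mm high; origin under it; loose, left alone.
- bed_middle (a point): the vacuum former's bed, fixed: a mesh-topped forming table 400 x 640 mm, its top 30 mm above the bench, between two blue rails about 41 mm high; the moulds lie on it. Its heater hood, 170 mm high, is parked at its left end beyond y = 0.53 m. This point is the middle of its top.
- desk: the sloping-topped control desk, fixed on the bench right of the bed: 180 x 130 mm, about 40 mm high in front (towards the robot) and 77 mm at the back; it carries the two gauges and two buttons. Origin under its middle, x away from the robot.
- vacuum_gauge: the larger gauge itself (see vacuum_gauge_face); origin under its dial, on the panel.
- mould_long: the long-necked mould itself (see mould_long_body); origin under the middle of its wide body.

How it is judged:
By the outcome, as a careful person would: the job done as asked, in the order asked, and still so for the second after the job is handed in, with the robot touching nothing.
It also fails if it takes over 51 s, if anything falls off the work surface, if the arm or the gripper's body presses on something with over 40 N, if the wrist force passes 120 N, or if a joint passes its speed limit or range.

## Working session

There is one attempt and no reset: what is moved stays moved. The work goes in short steps, Python scripts to look and compute and a shell command to move; the robot and the scene stay as the last step left them, time stands still between calls to the robot, and variables do not carry over. Pictures are saved under pics/ and viewed, at most 10 in all, crops included, and the job is handed in when it is done.

```bash
mkdir -p pics; ls; python3 - <<'E'
from station import ctrl
import cv2,pickle
for n in ("scene","side"):
    c=ctrl.camera(n); pickle.dump(c,open(n+".pkl","wb"))
    cv2.imwrite(f"pics/{n}0.png",c["color"][:,:,::-1])
    print(c["intrinsics"],c["camera_from_world"])
print(ctrl.get_obs())
E
```

```text
pics
[[407.40110345   0.         327.18848917]
 [  0.         407.40110345 201.68245242]
 [  0.           0.           1.        ]] [[ 0.84606878  0.53306898  0.00225576 -0.43766248]
 [ 0.35790605 -0.56491    -0.74349173 -0.12375839]
 [-0.39505808  0.62985249 -0.66874133  1.31010184]
 [ 0.          0.          0.          1.        ]]
[[380.84727966   0.         319.27662829]
 [  0.         380.84727966 200.00572888]
 [  0.           0.           1.        ]] [[-0.85190569 -0.52325317 -0.02151298  0.4418145 ]
 [-0.35135958  0.60154264 -0.717421    0.23764379]
 [ 0.38833379 -0.60361624 -0.69630762  1.02349056]
 [ 0.          0.          0.          1.        ]]
{'time_s': 0.1, 'qpos': array([-1.33162552e+00,  3.00435155e-01,  1.52153744e+00, -3.60266516e-05,
        1.32069182e+00, -6.66002016e-02]), 'joint_vel': array([-7.26406528e-04, -1.32742868e-03, -9.80462318e-04,  3.89644165e-04,
       -1.45784916e-03, -8.58904992e-05]), 'tau': array([ 1.75353922e-03, -5.32645261e+01, -3.53283119e+01,  7.09377229e-02,
        2.34889443e-02, -6.12044687e-05]), 'ee_pos': array([ 0.16549614, -0.52425582,  0.20492451]), 'eef_rot': array([-3.14052095e+00, -3.65079898e-05,  3.05779921e-01]), 'force': array([-0.1301262 ,  0.17707362,  0.98231256]), 'moment': array([0.03950839, 0.00860094, 0.01788161]), 'grip_force': 0.0, 'grip_width': 0.09383015865937787}
```

View pics/scene0.png

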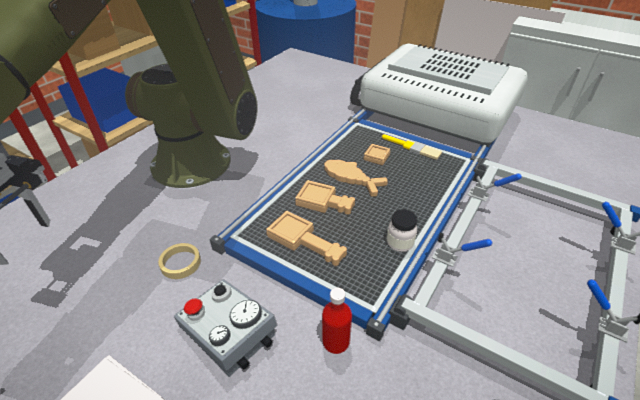

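View pics/side0.png

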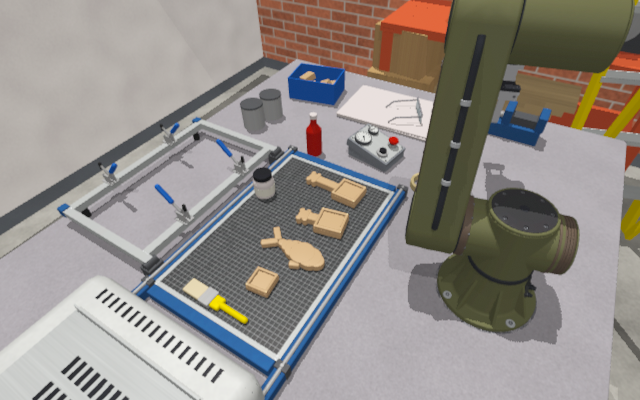

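The scene view shows the long mould's body near (289,229), its neck running to (340,252). The large gauge is near (245,313), the black button near (220,292) and the red stop at (193,306). In the side view the body is near (349,191), the gauge near (363,138) and the button near (383,152). I'll enlarge both views next.

```bash
python3 - <<'E'
import cv2,pickle,numpy as np
s=pickle.load(open("scene.pkl","rb"))["color"];d=pickle.load(open("side.pkl","rb"))["color"]
def cr(i,x,y,w,h): 
    return cv2.resize(i[y:y+h,x:x+w,::-1],(400,300),interpolation=cv2.INTER_CUBIC)
a=np.hstack([cr(s,170,275,120,90),cr(s,260,200,100,75)]);b=np.hstack([cr(d,340,115,80,60),cr(d,295,155,80,60)])
cv2.imwrite("pics/crops.png",np.vstack([a,b]))
E
```

```text
(no output)
```

View pics/crops.png

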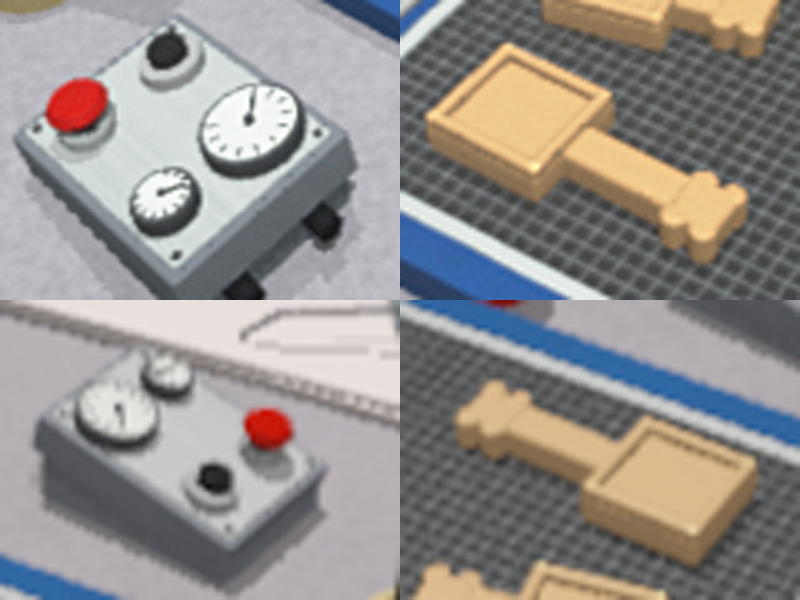

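Top row is scene, bottom row is side. Clear features: dial centre at crop (252,124) and (118,411), button top at (166,46) and (215,477). All four mould rim corners are visible in both views. I'll triangulate from these.

```bash
cat > h.py <<'E'
import numpy as np,pickle,cv2
S=pickle.load(open("scene.pkl","rb"));D=pickle.load(open("side.pkl","rb"))
P=lambda c:c["intrinsics"]@c["camera_from_world"][:3]
def tri(a,b):
    X=cv2.triangulatePoints(P(S),P(D),np.float64(a),np.float64(b)).ravel();X=X[:3]/X[3]
    e=[(lambda p:p[:2]/p[2])(P(c)@np.r_[X,1])-q for c,q in((S,a),(D,b))]
    return X,np.abs(e).max()
E
python3 - <<'E'
from h import *
f=lambda X,Y,x0,y0,s:((X+.5)/s-.5+x0,(Y+.5)/s-.5+y0)
A=lambda x,y:f(x,y,170,275,10/3); B=lambda x,y:f(x-400,y,260,200,4)
C=lambda x,y:f(x,y-300,340,115,5); E=lambda x,y:f(x-400,y-300,295,155,5)
for n,a,b in [("dial",A(252,124),C(118,411)),("small",A(165,195),C(167,375)),("button",A(166,46),C(215,477)),("stop",A(78,105),C(269,428)),
 ("c1",B(428,118),E(757,467)),("c2",B(508,45),E(697,545)),("c3",B(613,98),E(583,488)),("c4",B(537,172),E(650,418)),("mid",B(521.5,108),E(672,480)),("head",B(720,195),E(485,405))]:
    X,e=tri(a,b);print(n,X.round(4),round(e,2))
E
```

```text
dial [ 0.5516 -0.3628  0.0805] 0.67
small [ 0.5407 -0.4245  0.0798] 0.32
button [ 0.4615 -0.3423  0.0675] 0.09
stop [ 0.45   -0.4064  0.0742] 0.59
c1 [ 0.4279 -0.1426  0.0562] 0.35
c2 [ 0.4289 -0.061   0.0542] 0.41
c3 [ 0.5155 -0.0675  0.057 ] 0.54
c4 [ 0.5115 -0.1461  0.0591] 1.16
mid [ 0.4707 -0.1042  0.0554] 0.65
head [ 0.614  -0.103   0.0588] 1.01
```

Stereo gives the rim at about 57–60 mm, the dial at 80 mm and a desk yaw of about -0.175, all consistent with the text. I'm moving to above the body with the fingers shut and turned square to the desk.

```bash
python3 -m pendant '[[[1,1.4,0],-0.03],[[2.2,3,0],-0.03],[[2.2,3,0],-0.03],[[2.2,3,0],-0.03],[[2.2,3,0],-0.03],[[2.2,3,0],-0.03],[[2.2,3,0],-0.03],[[2.2,3,0],-0.03],[[2.2,3,0],-0.03],[[2.2,3,0],-0.03],[[2.2,3,0],-0.03],[[2.2,3,0],-0.03],[[2.2,3,0],-0.03],[[2.2,3,0],-0.03],[[1,1.4,0],-0.03],[[0,0,0],-0.03],[[0,0,0],0],[[0,0,0],0],[[0,0,0],0]]' 0
```

```text
time_s: 1.68
ee_pos: [0.4713, -0.1069, 0.2054]
eef_rot: [-3.142, 0.0, -0.174]
force: [-1.2, 0.2, -0.7]
grip_width: 0.0004
grip_force: 0.0
```

```bash
python3 - <<'E'
from station import ctrl
import cv2,pickle
c=ctrl.camera("wrist");pickle.dump(c,open("w1.pkl","wb"));cv2.imwrite("pics/w1.png",c["color"][:,:,::-1])
print(c["intrinsics"],c["camera_from_world"].round(4))
E
```

```text
[[309.70691629   0.         323.06367054]
 [  0.         309.70691629 200.82812428]
 [  0.           0.           1.        ]] [[-1.727e-01 -9.850e-01  2.000e-04 -2.430e-02]
 [-9.497e-01  1.665e-01  2.653e-01  4.375e-01]
 [-2.614e-01  4.560e-02 -9.642e-01  5.176e-01]
 [ 0.000e+00  0.000e+00  0.000e+00  1.000e+00]]
```

View pics/w1.png

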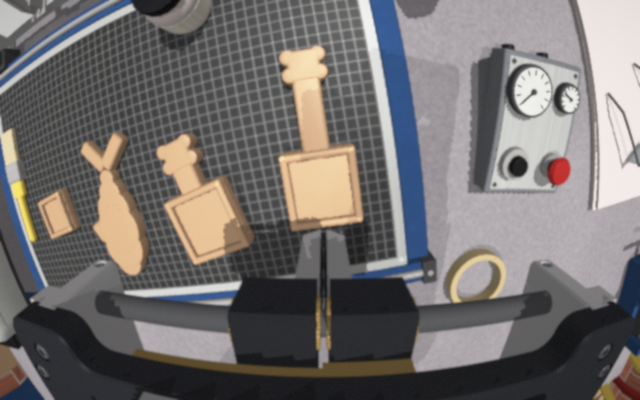

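The wrist view shows the long mould ahead of the fingertips, rim corners at (279,155), (356,145), (362,222) and (288,230). The dial is at (530,92) and the button at (517,164).

```bash
python3 - <<'E'
import pickle,numpy as np
c=pickle.load(open("w1.pkl","rb"));K=c["intrinsics"];T=c["camera_from_world"];R=T[:3,:3];o=-R.T@T[:3,3]
def cast(u,v,z):
    d=np.array([u-K[0,2],v-K[1,2]])/K[0,0];t=np.hypot(*d);r=R.T@np.r_[np.sin(t)*d/t,np.cos(t)]
    return o+r*(z-o[2])/r[2]
q=[cast(*p,.06) for p in[(279,155),(356,145),(362,222),(288,230)]]
print(np.round(q,4),np.mean(q,0).round(4))
print(cast(530,92,.0805).round(4),cast(517,164,.069).round(4),cast(558,171,.08).round(4))
E
```

```text
[[ 0.5164 -0.068   0.06  ]
 [ 0.5127 -0.1495  0.06  ]
 [ 0.4276 -0.1435  0.06  ]
 [ 0.4325 -0.0606  0.06  ]] [ 0.4723 -0.1054  0.06  ]
[ 0.5496 -0.3577  0.0805] [ 0.4663 -0.3381  0.069 ] [ 0.452  -0.3978  0.08  ]
```

All views put the mould middle at about (0.472,-0.105), right under the fingertips. I'll go down to z = 0.09 and hold.

```bash
python3 -m pendant '[[[0,0.1,-1],0],[[0,0,-2],0],[[0,0,-2],0],[[0,0,-2],0],[[0,0,-2],0],[[0,0,-1.5],0],[[0,0,-0.7],0],[[0,0,-0.3],0],[[0,0,0],0],[[0,0,0],0],[[0,0,0],0],[[0,0,0],0],[[0,0,0],0],[[0,0,0],0],[[0,0,0],0],[[0,0,0],0],[[0,0,0],0],[[0,0,0],0],[[0,0,0],0],[[0,0,0],0]]'; python3 -m pendant '[[[0,0,0],0],[[0,0,0],0],[[0,0,0],0],[[0,0,0],0],[[0,0,0],0],[[0,0,0],0],[[0,0,0],0],[[0,0,0],0],[[0,0,0],0],[[0,0,0],0],[[0,0,0],0],[[0,0,0],0],[[0,0,0],0],[[0,0,0],0],[[0,0,0],0],[[0,0,0],0],[[0,0,0],0],[[0,0,0],0],[[0,0,0],0],[[0,0,0],0]]'; python3 -m pendant '[[[0,0,0],0],[[0,0,0],0],[[0,0,0],0],[[0,0,0],0],[[0,0,0],0],[[0,0,0],0]]'
```

```text
time_s: 3.4
ee_pos: [0.4716, -0.1055, 0.0904]
eef_rot: [-3.142, -0.0, -0.174]
force: [-0.7, 0.6, -0.4]
grip_width: 0.0005
grip_force: 0.0
time_s: 5.07
ee_pos: [0.4716, -0.1055, 0.0904]
eef_rot: [3.142, 0.0, -0.174]
force: [-0.2, 0.1, -0.2]
grip_width: 0.0005
grip_force: 0.0
time_s: 5.57
ee_pos: [0.4716, -0.1055, 0.0904]
eef_rot: [-3.142, 0.0, -0.174]
force: [-0.1, 0.1, 0.0]
grip_width: 0.0006
grip_force: 0.0
```

```bash
python3 -m pendant '[[[0,0,1.5],0],[[0,0,3],0],[[0,0,3],0],[[0,0,1.5],0],[[0.5,-1.5,0],0],[[0.9,-3,0],0],[[0.9,-3,0],0],[[0.9,-3,0],0],[[0.9,-3,0],0],[[0.9,-3,0],0],[[0.9,-3,0],0],[[0.9,-3,0],0],[[0.7,-2,0],0],[[0,-1,0],0],[[0,0,0],0],[[0,0,0],0],[[0,0,0],0],[[0,0,0],0]]'; python3 - <<'E'
from station import ctrl
import cv2,pickle
for n in("wrist","side","scene"):
    c=ctrl.camera(n);pickle.dump(c,open(n+"2.pkl","wb"));cv2.imwrite(f"pics/{n}2.png",c["color"][:,:,::-1])
E
```

```text
time_s: 7.07
ee_pos: [0.5467, -0.3593, 0.1809]
eef_rot: [3.142, -0.0, -0.173]
force: [0.6, -0.1, -0.2]
grip_width: 0.0007
grip_force: 0.0
```

View pics/wrist2.png

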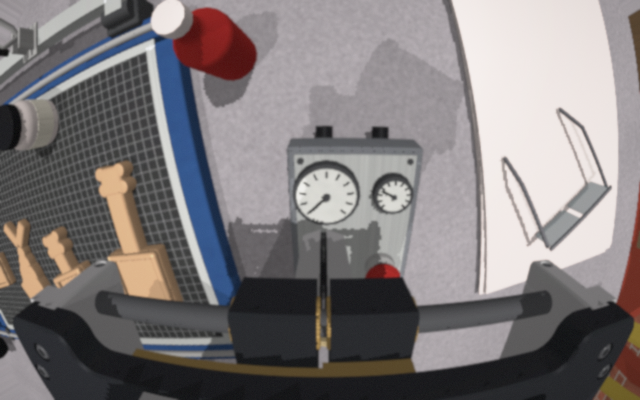

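The large dial is just ahead of the fingertips, with its centre near (327,194), and the small gauge is at (393,194). I'll cast both onto their heights.

```bash
python3 - <<'E'
import pickle,numpy as np
c=pickle.load(open("wrist2.pkl","rb"));K=c["intrinsics"];T=c["camera_from_world"];R=T[:3,:3];o=-R.T@T[:3,3]
def cast(u,v,z):
    d=np.array([u-K[0,2],v-K[1,2]])/K[0,0];t=np.hypot(*d);r=R.T@np.r_[np.sin(t)*d/t,np.cos(t)]
    return o+r*(z-o[2])/r[2]
print(cast(326.5,193.5,.0805).round(4),cast(393,194,.0805).round(4))
E
```

```text
[ 0.553  -0.364   0.0805] [ 0.5419 -0.4257  0.0805]
```

```bash
python3 -m pendant '[[[0.1,-0.1,-1],0],[[0.1,-0.1,-2],0],[[0,-0.1,-2],0],[[0,0,-1.3],0],[[0,0,-0.6],0],[[0,0,-0.2],0],[[0,0,0],0],[[0,0,0],0],[[0,0,0],0],[[0,0,0],0],[[0,0,0],0],[[0,0,0],0],[[0,0,0],0],[[0,0,0],0],[[0,0,0],0],[[0,0,0],0],[[0,0,0],0],[[0,0,0],0],[[0,0,0],0],[[0,0,0],0]]'; python3 -m pendant '[[[0,0,0],0],[[0,0,0],0],[[0,0,0],0],[[0,0,0],0],[[0,0,0],0],[[0,0,0],0],[[0,0,0],0],[[0,0,0],0],[[0,0,0],0],[[0,0,0],0],[[0,0,0],0],[[0,0,0],0],[[0,0,0],0],[[0,0,0],0],[[0,0,0],0],[[0,0,0],0],[[0,0,0],0],[[0,0,0],0],[[0,0,0],0],[[0,0,0],0]]'; python3 -m pendant '[[[0,0,0],0],[[0,0,0],0],[[0,0,0],0],[[0,0,0],0],[[0,0,0],0],[[0,0,0],0]]'
```

```text
time_s: 8.88
ee_pos: [0.5486, -0.3635, 0.1094]
eef_rot: [-3.142, -0.0, -0.174]
force: [-0.7, 0.5, -0.1]
grip_width: 0.0001
grip_force: 0.0
time_s: 10.55
ee_pos: [0.5486, -0.3635, 0.1094]
eef_rot: [-3.142, -0.0, -0.174]
force: [0.0, 0.2, 0.0]
grip_width: 0.001
grip_force: 0.0
time_s: 11.05
ee_pos: [0.5486, -0.3635, 0.1095]
eef_rot: [3.142, -0.0, -0.174]
force: [-0.3, 0.7, -0.1]
grip_width: 0.0006
grip_force: 0.0
```

```bash
python3 -m pendant '[[[0,0,1.5],0],[[0,0,2.5],0],[[-1.15,0.2,0],0],[[-2,0.5,0],0],[[-2,0.5,0],0],[[-2,0.5,0],0],[[-1.5,0.4,0],0],[[-0.5,0.1,0],0],[[0,0,-1],0],[[0,0,-2],0],[[0,0,-1.5],0],[[0,0,-0.5],0],[[0,0,0],0],[[0,0,0],0],[[0,0,0],0]]'; python3 - <<'E'
from station import ctrl
import cv2,pickle,numpy as np
L=[]
for n,(x,y) in(("scene",(170,265)),("side",(330,100))):
    c=ctrl.camera(n);pickle.dump(c,open(n+"3.pkl","wb"));L.append(cv2.resize(c["color"][y:y+80,x:x+100,::-1],(400,320),interpolation=cv2.INTER_CUBIC))
cv2.imwrite("pics/b3.png",np.hstack(L))
E
```

```text
time_s: 12.3
ee_pos: [0.4577, -0.3418, 0.1002]
eef_rot: [3.141, -0.001, -0.174]
force: [0.9, 0.0, -0.7]
grip_width: 0.0002
grip_force: 0.0
```

View pics/b3.png

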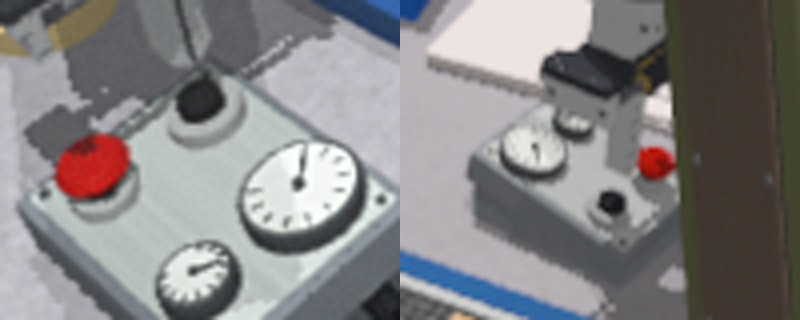

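Left (scene): fingertips end near (200,66), just above the black button at (199,95). Right (side): tips near (622,174), button at (610,198). I'll check the calculated press line against the button pixels.

```bash
python3 - <<'E'
from h import *
t=np.array([.4577,-.3418,.1002]);n=np.array([-.205,.036,.978])
for c,x0,y0,o in((S,170,265,0),(D,330,100,400)):
    for X in(t,t-.031*n):
        p=P(c)@np.r_[X,1];p=p[:2]/p[2];print(((p-[x0,y0])*4+1.5+[o,0]).round(1))
E
```

```text
[183.1  53.5]
[200.8  95.4]
[618.9 173. ]
[609.6 198.2]
```

The press line hits the button top in both views. I'll approach along its axis.

```bash
python3 -m pendant '[[[0.2,-0.04,-0.98],0],[[0.2,-0.04,-0.98],0],[[0.08,-0.01,-0.4],0],[[0.04,-0.01,-0.2],0],[[0,0,0],0],[[0,0,0],0]]'; python3 -m pendant '[[[0.04,-0.01,-0.2],0],[[0.04,-0.01,-0.2],0],[[0,0,0],0],[[0,0,0],0],[[0,0,0],0]]';  python3 -m pendant '[[[0.04,-0.01,-0.2],0],[[0,0,0],0],[[0,0,0],0],[[0,0,0],0]]'
```

```text
time_s: 12.9
ee_pos: [0.4623, -0.3425, 0.0738]
eef_rot: [-3.142, 0.0, -0.174]
force: [0.2, 0.3, -0.4]
grip_width: 0.0006
grip_force: 0.0
time_s: 13.32
ee_pos: [0.4632, -0.3428, 0.0702]
eef_rot: [3.141, -0.001, -0.174]
force: [0.4, 0.1, 2.2]
grip_width: 0.0004
grip_force: 1.2
time_s: 13.65
ee_pos: [0.4636, -0.3429, 0.0681]
eef_rot: [3.141, -0.001, -0.174]
force: [1.3, -1.1, 3.6]
grip_width: 0.0004
grip_force: 1.8
```

Contact: 3.6 N and rising. I'll keep pressing to the stop.

```bash
python3 -m pendant '[[[0.04,-0.01,-0.2],0],[[0,0,0],0],[[0,0,0],0]]'; python3 -m pendant '[[[0.03,0,-0.12],0],[[0,0,0],0],[[0,0,0],0]]'; python3 -m pendant '[[[0.02,0,-0.1],0],[[0,0,0],0],[[0,0,0],0],[[0,0,0],0]]'
```

```text
time_s: 13.9
ee_pos: [0.4641, -0.343, 0.066]
eef_rot: [3.141, -0.001, -0.174]
force: [1.3, -1.1, 6.1]
grip_width: 0.0004
grip_force: 2.8
time_s: 14.15
ee_pos: [0.4644, -0.3431, 0.0656]
eef_rot: [3.141, -0.001, -0.174]
force: [-3.2, 2.7, 14.1]
grip_width: 0.0004
grip_force: 7.4
time_s: 14.48
ee_pos: [0.4645, -0.3432, 0.0653]
eef_rot: [3.141, -0.001, -0.174]
force: [-7.0, 4.8, 23.0]
grip_width: 0.0004
grip_force: 11.6
```

The stop is reached: force climbs steeply with no more travel. I'll release along the axis and draw clear.

```bash
python3 -m pendant '[[[-0.1,0.02,0.5],0],[[-0.2,0.04,0.98],0],[[-0.4,0.08,1.96],0],[[-0.4,0.08,1.96],0],[[0,0,2],0],[[0,0,2.5],0],[[0,0,2],0],[[0,0,1],0],[[0,0,0],0],[[0,0,0],0],[[0,0,0],0],[[0,0,0],0],[[0,0,0],0],[[0,0,0],0]]'; python3 - <<'E'
from station import ctrl
import cv2,numpy as np,pickle
c=ctrl.camera("scene")["color"];s=pickle.load(open("scene.pkl","rb"))["color"]
d=cv2.absdiff(c,s);f=np.vstack([c[110:360,150:460],d[110:360,150:460]])
f=np.hstack([c[110:360,150:460],d[110:360,150:460]])[:,:,::-1]
cv2.imwrite("pics/end.png",cv2.resize(f,(800,323)))
E
```

```text
time_s: 15.65
ee_pos: [0.4532, -0.3406, 0.1919]
eef_rot: [-3.141, 0.001, -0.174]
force: [-0.3, 0.4, 0.6]
grip_width: 0.0005
grip_force: 0.0
```

View pics/end.png

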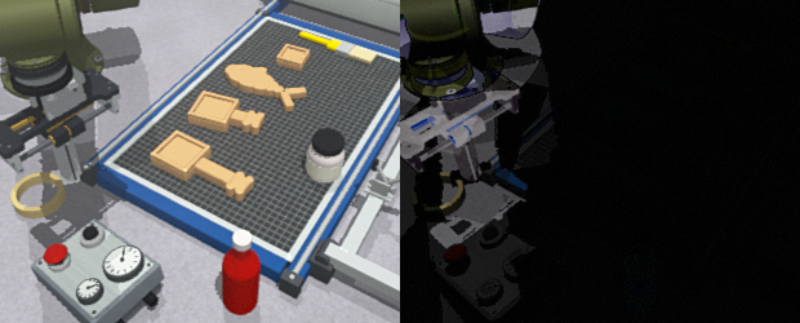

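The button at (92,233) is up and the arm is clear. The difference image (right) shows only the arm and its shadow, so nothing was displaced.

```bash
python3 -c "
from station import ctrl
print(ctrl.hand_in())"
```

```text
the job is handed in; nothing more can be done
None
```

The job is handed in at about 15.7 s of the 51 s allowed: I held over the long-necked mould's body, then over the larger gauge's dial (more than 2 s each, about 3 cm up). I then pressed the table button to its stop; it sprang back, the arm is clear, and the final picture shows nothing else moved.

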